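# Space the copper bars and start the test

## Task

Lay the two yellow spacer sticks squarely across the clamped copper bar of the test cradle, one centred on each white band, then set the loose copper bar gently down on both sticks, centred over the clamped bar and in line with it, without dropping it. Then press the green start button on the tester fully down and let it come up. Leave the red button, the thin white stick and the other things on the bench alone.

Things in the scene. Friction and masses are not known exactly. Their poses are not given: they have to be found in the camera images.
- cradle: fixed test cradle: grey base 250 x 85, two red blocks, and on them a clamped copper bar 260 long, 60 wide, whose flat top is 50 above the bench, with two white bands (22 wide, painted across it). Origin at the centre of its underside on the bench; x along the clamped bar, y across it, z up
- band_a (a point): middle of the white band at the -x end of the cradle, on the clamped bar's top face (75 from the cradle's centre, 50 above the bench)
- band_b (a point): middle of the white band at the +x end of the cradle, on the clamped bar's top face (75 from the cradle's centre, 50 above the bench)
- stick_a: yellow square-section insulating spacer stick, 90 long, 15 wide, 15 high, about 35 g; starts lying loose on the blue pad. Origin at the centre of its underside, x along its length. The two yellow sticks are alike and may go to either band
- stick_b: yellow square-section insulating spacer stick, 90 long, 15 wide, 15 high, about 35 g; starts lying loose on the blue pad. Origin at the centre of its underside, x along its length. The two yellow sticks are alike and may go to either band
- stick_a_center (a point): centre of the solid of the first yellow stick
- stick_b_center (a point): centre of the solid of the second yellow stick
- bar: loose copper bar 220 long, 30 wide, 10 thick, about 0.6 kg; starts lying flat across the two black rubber blocks (tops 24 above the bench, 130 apart between centres, 30 long each) of a low aluminium rack whose base plate is 70 wide and 4 thick, so its middle is free to be gripped across its width. Origin at the centre of its underside, x along its length, y across its width
- pad: thin fixed blue pad 210 x 110, 3 thick, on the bench; the two yellow sticks and the thin white one lie on it about 66 apart, parallel to its short side (its y). Origin at the centre of its underside
- tester: fixed aluminium test set 240 x 180, 85 tall, with a white top carrying a blue strip, brass terminals on the far side (to 107 above the bench) and a green and a red push button, 90 apart, near the robot's side. Origin at the centre of its underside
- start_top (a point): centre of the top face of the green start button (28 diameter, pressed straight down) on the tester
- start (a joint): green start button: its joint reads 0 when up and grows as it is pressed, to 0.006 m fully down; a return spring needs 5 N at full travel and lets it up again
- stop_top (a point): centre of the top face of the red stop button, same size, on the tester; leave alone
- stop (a joint): red stop button: its joint reads 0 when up and grows as it is pressed, to 0.006 m fully down; a return spring needs 5 N at full travel and lets it up again
- thin_stick: bystander: thin white stick 90 x 8 x 8, too thin for this job, lying on the blue pad beside the yellow ones; origin at the centre of its underside, x along its length
- ct_a: bystander: loose cream-white current-transformer ring standing on its flat face, 76 outer and 36 inner diameter, 55 tall; origin at the centre of its underside
- ct_b: bystander: loose cream-white current-transformer ring standing on its flat face, 76 outer and 36 inner diameter, 55 tall; origin at the centre of its underside
- ct_c: bystander: loose cream-white current-transformer ring standing on its flat face, 76 outer and 36 inner diameter, 55 tall; origin at the centre of its underside
- screwdriver: bystander: loose screwdriver with orange handle lying on the bench to the left; origin under its middle, x along its length
- jar: bystander: loose amber jar with black cap, 56 diameter, 70 tall; origin at the centre of its underside
- carton: bystander: loose cardboard carton 70 x 90, 70 tall; origin at the centre of its underside
There are look-alikes about, which are no part of the job. What is shaped like the stick_b but pink is not meant.

How it is judged:
By the outcome, as a careful person would: the job done as asked, in the order asked, and still so for the second after the job is handed in, with the robot touching nothing.
It also fails if it takes over 72 s, if anything falls off the work surface, if the arm or the gripper's body presses on something with over 40 N, if the wrist force passes 120 N, or if a joint passes its speed limit or range.

## Robot

A 6-joint arm with a two-finger parallel gripper is mounted at the origin on the work surface. World frame = base frame: x ahead of the robot, y to its left, z up, the work surface at z = 0. Lengths are in m, angles in degrees, forces in N, time in s.
With the tool pointing down it reaches from about 0.4 to 0.825 m from the base axis. Payload 7 kg.
Tool frame: the origin (TCP) lies on the centre line of the jaws, within the pads' length; the fingertips stand 17 mm ahead of it and the grasp point (between the pads) lies 2 mm behind it; z points along the fingers, y is the direction in which the jaws open and shut (so a half turn about z gives the same grasp; the last joint's range is limited). The gripper opens to 88 mm and grips with 3 to 60 N. Pads are 19 mm wide; open, the fingers measure 130 mm over their backs; the gripper's body (78 mm by 193 mm) begins 47 mm behind the grasp point.
Start: joints at [-56.431, 20.546, 0.682, 0, -70.136, -16.507], TCP at [0.198, -0.645, 0.244] pointing down, gripper open.
Joint ranges: [-176.03, 176.03], [-82.01, 121.73], [-58.28, 71.71], [-173.87, 95.51], [-174.79, -0.11], [-173.66, 173.66]. Speed limits (degrees/s): [136.94, 136.94, 172.46, 180, 180, 180].

## Interface

Orientations are given as [roll, pitch, yaw] about the fixed x, y, z axes, in that order (R = Rz(yaw) Ry(pitch) Rx(roll)).
In Python, from plant import telemetry, vision, close_job, recognise, silhouettes, place_of gives the robot as it stands.
- The arm moves only by the shell command python3 -m handwheel 'ROWS'. ROWS is JSON, a list that holds one entry, the list of rows, each a list of 5 numbers: the shift along the tool's x, y, z in m, then the turn about the tool's z in rad, then the closure, from 0 (fully open) to 1 (shut). In form: [[[tx, ty, tz, yaw, gripper], ...]]. A call has 1 to 20 rows; each row shifts and turns the commanded pose from where the row before left it, along the tool's axes as they then stand; what a row does not reach is not made up. A row lasts 1/12 s, in which the tool goes at most 41.7 mm and 7.16 degrees, less where a joint would pass 70% of its speed; a pose out of reach is approached as far as the arm can. A call with a gripper value outside its range is refused whole. The fingers move at their own pace and stop on an object; the grip force is fixed at half the most. Time passes only in rows, so rows that do not move let the fingers close. It gives the time, the measured TCP pose, the force and the opening at its end, in the units of the state.
- telemetry.get_obs(): the state, without advancing time (a new reading comes with each control period).
- vision.snapshot(name): name is "side" or "top" or "wrist"; returns a dict with "color" (420x560x3 uint8, red, green, blue), "mtx" (3x3 intrinsics, pixels), "cam_to_world" (4x4, takes a point from camera to world coordinates); the wrist camera has in their place "tool_from_camera" (4x4, takes a point from camera to tool coordinates, whose origin is the TCP and whose axes are the flange's). Camera axes: x right, y down, z forward; pixel columns grow to the right and rows downward; lengths in m; the calibration is good to about 2 mm. A picture is of the moment at which its call begins: read the wrist's pose just before it. There is no depth.
- close_job(): hands the job in, once; it reports no verdict.
Trained networks look in a picture, given as the dict that the camera call returned (one of the last four; its "shot" number tells which), for a name from the list of things; names that differ only in an ending like _2 or _b are one class to them, and where a whole thing is asked for, a point or a joint stands for the part that bears it (a point fixed in the world has none). Each returns a list of dicts, best first, with "conf" (0 to 1); they miss things now and then, are a little off and sometimes report something else, mostly with a low value. They report only what shows in the picture. A call takes as long as a camera call. They do not tell look-alikes from the thing itself.
- recognise(name, picture): "xy" ([column, row] in pixels, amid what is visible of it).
- silhouettes(name, picture): "region" (420x560 bool, what is visible of it) and "xy" ([column, row] in pixels, amid what is visible of it).
- place_of(name, picture): "xy" ([column, row] in pixels: a listed point, or the origin of a listed thing).
The state is a dict: "clock": time; "joint_pos": joint angles; "qvel": joint speeds; "tau": joint torques, N m; "tool_pos": TCP position; "orientation": TCP orientation; "force": force on the tool from outside, world axes, zero at the start; "moment": the same for the moment, N m; "opening": finger opening in m.
Only numpy, scipy, OpenCV 4.12 (cv2) and the standard library are available. Lean on these libraries where they do the work, as an engineer would, in place of code of your own. Each camera call takes 0.05 s, during which the arm holds its last target.

## Working session

There is one attempt and no reset: what is moved stays moved. The work goes in short steps, Python scripts to look and compute and a shell command to move; the robot and the scene stay as the last step left them, time stands still between calls to the robot, and variables do not carry over. Pictures are saved under pics/ and viewed, and the job is handed in when it is done.

```bash
ls; mkdir -p pics
python3 - <<'E'
from plant import telemetry, vision
import cv2
print(telemetry.get_obs())
for n in ("top","side","wrist"):
    s=vision.snapshot(n); cv2.imwrite(f"pics/{n}0.png",s["color"][:,:,::-1])
    print(n,s["mtx"].tolist(),s.get("cam_to_world",s.get("tool_from_camera")).round(4).tolist())
E
```

```text
pics
{'clock': 0.0, 'joint_pos': array([-5.64301122e+01,  2.05915406e+01,  6.32565632e-01, -2.05764615e-02,
       -7.01370787e+01, -1.65045475e+01]), 'qvel': array([-0.0376417 , -0.15173464, -0.09259089,  0.01451015,  0.03051555,
       -0.04417426]), 'tau': array([ 2.99754516e-03, -5.82716417e+01,  2.93052417e+01,  6.99702457e+00,
        6.89351640e-03, -1.69596965e-04]), 'tool_pos': array([ 0.19789278, -0.64483638,  0.24261088]), 'orientation': array([ 1.79902408e+02, -8.74466927e-03, -1.62941660e+02]), 'force': array([-0.0682936 , -0.72542615, -0.03364346]), 'moment': array([ 0.04217926,  0.00960457, -0.03815544]), 'opening': 0.08773863791087139}
top [[525.8752293818612, 0.0, 290.9925619217415], [0.0, 525.8752293818612, 207.05879277892916], [0.0, 0.0, 1.0]] [[0.0378, -0.9751, 0.2184, 0.27], [-0.9993, -0.0358, 0.0133, -0.0066], [-0.0052, -0.2187, -0.9758, 1.3969], [0.0, 0.0, 0.0, 1.0]]
side [[453.9662839445878, 0.0, 272.00470894719416], [0.0, 453.9662839445878, 214.44866275307592], [0.0, 0.0, 1.0]] [[0.7838, -0.3647, 0.5025, -0.1811], [-0.6205, -0.4307, 0.6553, -0.9472], [-0.0226, -0.8255, -0.5639, 0.9283], [0.0, 0.0, 0.0, 1.0]]
wrist [[335.8992231308251, 0.0, 276.26232564029095], [0.0, 335.8992231308251, 209.60627894715918], [0.0, 0.0, 1.0]] [[0.0, -0.9597, -0.2812, 0.0755], [1.0, -0.0001, 0.0004, -0.0002], [-0.0004, -0.2812, 0.9597, -0.1412], [0.0, 0.0, 0.0, 1.0]]
```

View pics/top0.png

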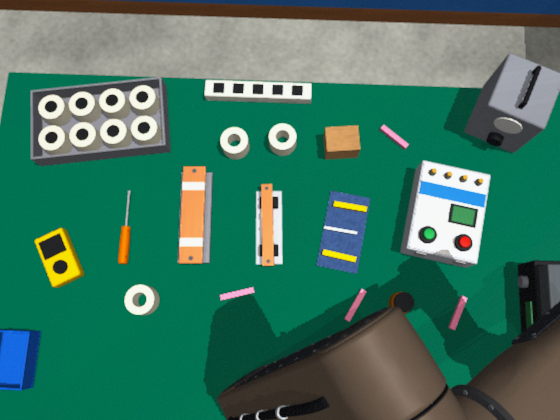

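View pics/side0.png

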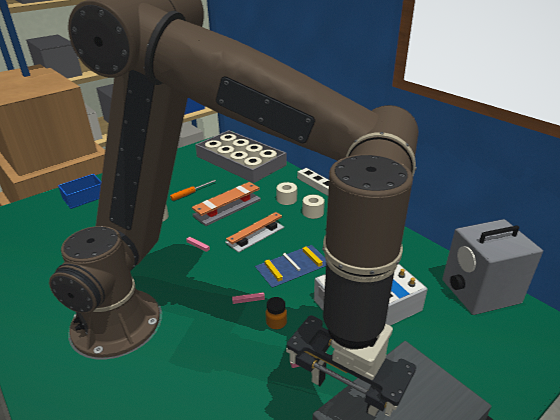

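View pics/wrist0.png

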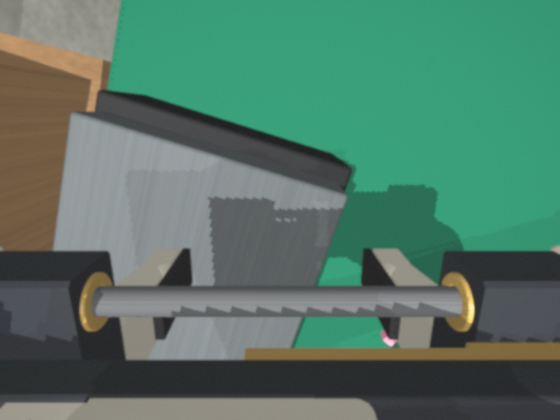

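The top view shows the cradle at (193,215), the rack and bar at (267,225), the pad's yellow sticks at (350,206) and (339,255), the thin white stick at (341,230), and the tester with green button at (429,234) and red at (464,242). Pink look-alikes at (394,136), (237,294), (356,304) and (458,312) are off the pad, so the sticks meant are the yellow ones on the blue pad.

```bash
cat > h.py <<'E'
import numpy as np, cv2
from scipy.spatial.transform import Rotation as R
from plant import telemetry, vision, recognise, silhouettes, place_of
def snap(n):
    o=telemetry.get_obs()
    s=vision.snapshot(n)
    if n=="wrist":
        T=np.eye(4);T[:3,:3]=R.from_euler('xyz',o["orientation"],degrees=True).as_matrix();T[:3,3]=o["tool_pos"]
        s["c2w"]=T@s["tool_from_camera"]
    else: s["c2w"]=s["cam_to_world"]
    return s,o
def p2w(s,uv,z):
    uv=np.atleast_2d(np.asarray(uv,float))
    d=np.c_[uv,np.ones(len(uv))]@np.linalg.inv(s["mtx"]).T@s["c2w"][:3,:3].T
    c=s["c2w"][:3,3]; t=(z-c[2])/d[:,2]
    return c+d*t[:,None]
def w2p(s,P):
    P=np.atleast_2d(P); q=(P-s["c2w"][:3,3])@s["c2w"][:3,:3]; q=q@s["mtx"].T
    return q[:,:2]/q[:,2:]
def rect(s,mask,z):
    """world min-area rect of mask assumed on plane z"""
    c,_=cv2.findContours(mask.astype(np.uint8),cv2.RETR_EXTERNAL,cv2.CHAIN_APPROX_NONE)
    c=max(c,key=cv2.contourArea)[:,0]
    w=p2w(s,c,z)[:,:2]
    (x,y),(a,b),ang=cv2.minAreaRect((w*1000).astype(np.float32))
    if a<b:a,b,ang=b,a,ang+90
    return x,y,a,b,(ang+90)%180-90
def save(s,name,crop=None,k=1):
    im=s["color"][:,:,::-1]
    if crop: im=im[crop[1]:crop[3],crop[0]:crop[2]]
    cv2.imwrite("pics/"+name,cv2.resize(im,None,fx=k,fy=k,interpolation=cv2.INTER_NEAREST))
E
python3 - <<'E'
from h import *
s,o=snap("top")
z=dict(stick_a=.018,bar=.034,thin_stick=.011,cradle=.05,pad=.003,tester=.085,ct_a=.055,jar=.07,carton=.07,screwdriver=.02)
for n in z:
    for r in silhouettes(n,s)[:3]:
        print(n,round(r["conf"],2),np.round(r["xy"]),np.round(rect(s,r["region"],z[n]),1))
for n,zz in dict(band_a=.05,band_b=.05,start_top=.095,stop_top=.095,stick_a_center=.0105,bar=.024,cradle=0,pad=0,tester=0).items():
    for r in place_of(n,s)[:2]: print("P",n,round(r["conf"],2),np.round(r["xy"],1),p2w(s,r["xy"],zz)[0].round(4))
save(s,"crop1.png",(170,150,500,280),2.4)
E
```

```text
stick_a 0.8 [460. 311.] [ 316.5 -425.1   89.7   19.3  -22. ]
stick_a 0.72 [340. 256.] [ 450.5 -118.8   91.4   19.2   81.1]
stick_a 0.67 [350. 210.] [ 585.5 -143.5   88.    16.5   81.7]
bar 0.7 [267. 224.] [527.2  75.4 217.8  31.6   4.5]
thin_stick 0.21 [267. 226.] [531.8  76.5 226.8  32.9   3.4]
cradle 0.98 [195. 216.] [543.6 263.4 257.   83.6   2.2]
pad 0.91 [346. 233.] [ 520.1 -129.   210.7  109.8   -9.3]
tester 0.57 [446. 214.] [ 562.5 -381.8  254.9  193.4  -10.3]
ct_a 0.8 [233. 137.] [741.4 170.7  90.6  74.9  25.8]
ct_a 0.7 [130. 298.] [315.8 380.5  86.3  73.7  78.4]
ct_a 0.63 [284. 137.] [756.1  44.4  88.1  78.2   2.1]
jar 0.85 [403. 299.] [ 338.1 -270.8   60.1   49.2   65.5]
jar 0.53 [431. 235.] [ 509.4 -340.7   25.6   20.7  -87.9]
carton 0.83 [341. 142.] [ 747.7 -114.7   95.1   92.6  -84.7]
carton 0.2 [337. 254.] [ 444.7 -113.4   81.5   15.1   80.2]
screwdriver 0.81 [123. 244.] [477.4 451.3 142.2  27.3   0.9]
screwdriver 0.67 [282. 137.] [768.7  47.1  90.4  77.5   2.1]
P band_a 0.83 [193.9 241.5] [0.471  0.2596 0.05  ]
P band_a 0.57 [191.  187.1] [0.616  0.2786 0.05  ]
P band_b 0.83 [193.9 241.5] [0.471  0.2596 0.05  ]
P band_b 0.57 [191.  187.1] [0.616  0.2786 0.05  ]
P start_top 0.59 [431.9 233.8] [ 0.5058 -0.3442  0.095 ]
P stop_top 0.65 [338.9 255.1] [ 0.4436 -0.1124  0.095 ]
P stop_top 0.64 [465.  244.4] [ 0.482 -0.426  0.095]
P bar 0.59 [268.9 225.5] [0.525  0.0689 0.024 ]
P bar 0.26 [193.1 218.3] [0.5371 0.2717 0.024 ]
P cradle 0.59 [193.4 215.5] [0.5495 0.2764 0.    ]
P cradle 0.58 [340.9 255.1] [ 0.4564 -0.1255  0.    ]
P pad 0.92 [345.9 230.9] [ 0.5224 -0.1378  0.    ]
P tester 0.7 [439.6 216.3] [ 0.5718 -0.3906  0.    ]
```

View pics/crop1.png

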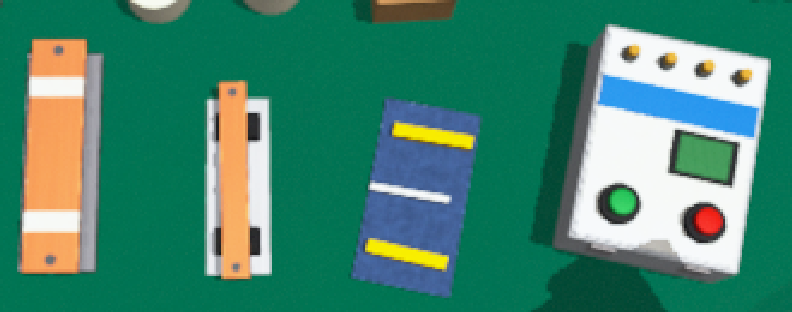

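Enlarged crop: yellow sticks at about (350,206) and (339,255) are on the blue pad with the thin white one between them. The pinks are off the pad. Next I refine by colour.

```bash
cat >> h.py <<'E'
def blobs(s,name,minA=15):
    c=s["color"].astype(int); h=cv2.cvtColor(s["color"],cv2.COLOR_RGB2HSV).astype(int); H,S,V=h[...,0],h[...,1],h[...,2]
    m=dict(yellow=(H>22)&(H<34)&(S>150)&(V>110),copper=(H>4)&(H<20)&(S>100)&(V>110),green=(H>55)&(H<75)&(S>120)&(V>140),red=((H<4)|(H>176))&(S>170)&(V>100))[name]
    n,l,st,ce=cv2.connectedComponentsWithStats(m.astype(np.uint8))
    return [(st[i],ce[i],l==i) for i in range(1,n) if st[i][4]>=minA]
def cm(s,mask,z):
    """centroid + principal axis + extents, in world mm on plane z"""
    v,u=np.nonzero(mask); w=p2w(s,np.c_[u,v],z)[:,:2]*1000
    c=w.mean(0); e,V=np.linalg.eigh(np.cov((w-c).T)); a=V[:,1]
    return np.r_[c,(np.degrees(np.arctan2(a[1],a[0]))+90)%180-90,np.sqrt(12*e[::-1])].round(1)
E
python3 - <<'E'
from h import *
s,o=snap("top")
for n,z in dict(yellow=.018,copper=.034,green=.095,red=.095).items():
    for st,ce,m in blobs(s,n):
        print(n,st,ce.round(1),cm(s,m,z), cm(s,m,.05) if n=="copper" else "")
E
```

```text
yellow [333 201  34  11 190] [349.7 206.1] [ 587.  -145.2   82.    90.2   15.6] 
yellow [  34  228   50   59 1252] [ 60.3 259.8] [414.5 614.2  27.6 150.3  96.6] 
yellow [322 250  34  12 192] [338.7 255.4] [ 452.9 -118.    79.2   88.6   14.9] 
copper [325 126  35  26 823] [341.8 138.5] [ 772.2 -119.6  -83.4   91.6   70.8] [ 766.3 -118.3  -83.4   90.5   69.9]
copper [182 166  24  16 357] [193.9 173.7] [657.8 277.2 -87.7  63.7  44.9] [653.2 273.9 -87.7  62.9  44.4]
copper [261 184  13  82 918] [267.  224.5] [526.3  73.6   4.  218.7  30.3] [523.3  72.7   4.  216.1  29.9]
copper [ 180  190   25   47 1095] [192.1 213.5] [548.3 273.4   2.4 125.6  62.8] [545.  270.1   2.4 124.1  62.1]
copper [118 226  13  38 373] [123.8 244.8] [458.  445.6   1.2  98.6  25.9] [455.8 440.3   1.2  97.4  25.6]
copper [179 247  24  17 394] [190.5 254.9] [437.9 268.9 -89.8  63.5  44.8] [435.9 265.7 -89.8  62.8  44.3]
green [452 207  22  18 291] [462.8 215.1] [ 556.6 -422.9   79.8   51.4   36.8] 
green [424 229  11  10  85] [428.9 233.4] [ 506.6 -336.6   39.7   22.9   22.8] 
red [459 236  12  12 109] [464.6 241.4] [ 489.6 -425.2  -37.2   26.2   25.2]
```

```bash
cat > plan.py <<'E'
import sys,numpy as np
from h import *
x,y,z,yaw=map(float,sys.argv[1:5]) # mm, deg
o=telemetry.get_obs(); Rt=R.from_euler('xyz',o["orientation"],degrees=True).as_matrix()
d=Rt.T@(np.array([x,y,z])/1000-o["tool_pos"]); dy=(yaw-o["orientation"][2]+180)%360-180
print("t",o["clock"],"pos",(o["tool_pos"]*1e3).round(1),"rpy",o["orientation"].round(2),"F",o["force"].round(1),"op",round(o["opening"]*1e3,1))
print("total tool delta mm",(d*1e3).round(1),"turn rad",round(-np.radians(dy),4),"| rows>=",np.linalg.norm(d)/.0417,"turnrows",abs(dy)/7.16)
# if turned first
Rn=R.from_euler('xyz',[180,0,yaw],degrees=True).as_matrix()
print("delta after turn",(Rn.T@(np.array([x,y,z])/1000-o["tool_pos"])*1e3).round(1))
E
python3 plan.py 530 -70 240 -99.5
```

```text
t 1.2 pos [ 198.  -645.3  243.6] rpy [-180.     -0.   -162.94] F [-0.7 -0.4  0.2] op 87.6
total tool delta mm [-486.2  452.6    3.5] turn rad -1.1072 | rows>= 15.92847006574589 turnrows 8.86010416837599
delta after turn [-622.2 -232.5    3.6]
```

```bash
python3 -m handwheel '[[[-0.0287,0.0248,0,0,0],[-0.0287,0.0248,0,0,0],[-0.0287,0.0248,0,0,0],[-0.0287,0.0248,0,0,0],[-0.0287,0.0248,0,0,0],[-0.0287,0.0248,0,0,0],[-0.0287,0.0248,0,0,0],[-0.0287,0.0248,0,0,0],[-0.0287,0.0248,0,0,0],[-0.0287,0.0248,0,0,0],[-0.0287,0.0248,0,0,0],[-0.0287,0.0248,0,0,0],[-0.0287,0.0248,0,0,0],[-0.0287,0.0248,0,0,0],[-0.0287,0.0248,0,0,0],[-0.0287,0.0248,0,0,0],[0,0,0,-0.123,0.3],[0,0,0,-0.123,0.55],[0,0,0,-0.123,0.55],[0,0,0,-0.123,0.55]]]'
python3 -m handwheel '[[[0,0,0,-0.123,0.55],[0,0,0,-0.123,0.55],[0,0,0,-0.123,0.55],[0,0,0,-0.123,0.55],[0,0,0,-0.123,0.55],[0,0,0,0,0.55]]]'
python3 - <<'E'
from h import *
s,o=snap("wrist"); save(s,"w1.png")
print(o["clock"],o["tool_pos"],o["orientation"],o["opening"])
for st,ce,m in blobs(s,"yellow"): print(st,ce,cm(s,m,.018))
E
python3 plan.py 453 -118 80 -99.5
```

```text
clock: 2.87
tool_pos: [0.5208, -0.1307, 0.2436]
orientation: [-180.0, 0.0, -134.3]
force: [-0.2, -0.3, 0.2]
opening: 0.0664
clock: 3.37
tool_pos: [0.5206, -0.1312, 0.2437]
orientation: [-180.0, 0.0, -99.2]
force: [-0.6, 0.4, -0.3]
opening: 0.0396
3.3667 [ 0.52063916 -0.13118601  0.24371243] [-1.79981166e+02  4.29498876e-03 -9.91785990e+01] 0.03960535292825868
[218 140   7  77 115] [220.76521739 178.86086957] [ 581.3 -144.4   81.9   84.2    1.8]
[328 144   8  76 136] [331.625      181.63970588] [ 460.4 -121.6   79.    85.5    2. ]
t 3.4167 pos [ 520.6 -131.2  243.7] rpy [-179.99    0.    -99.63] F [-0.1 -0.2 -0.3] op 39.6
total tool delta mm [ -1.7  68.9 163.7] turn rad -0.0022 | rows>= 4.2581734518935 turnrows 0.017746867971659894
delta after turn [ -1.9  68.8 163.7]
```

View pics/w1.png

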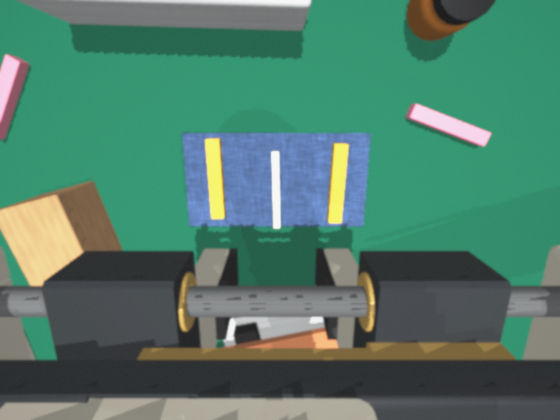

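The wrist view shows the pad with yellow sticks at (214,179) and (340,183) and the white one at (276,190) between them. My threshold caught only the sticks' dark sides, so I'll widen it.

```bash
sed -i 's/(H>22)&(H<34)&(S>150)&(V>110)/(H>18)\&(H<36)\&(S>150)\&(V>170)/' h.py
python3 - <<'E'
from h import *
s,o=snap("wrist")
for u in (212,216,336,341,345): print(s["color"][180,u])
for st,ce,m in blobs(s,"yellow"): print(st,ce,cm(s,m,.018),np.round(rect(s,m,.018),1))
E
```

```text
[247 245 110]
[247 245 111]
[247 245 107]
[247 244 106]
[210 189 149]
[218 140   7  76 140] [220.77142857 178.44285714] [ 581.  -145.3   81.8   83.7    2.1] [ 581.2 -145.5   84.3    2.4   81.9]
[328 143   9  77 157] [331.60509554 180.26751592] [ 460.2 -122.7   79.1   83.8    2.5] [ 460.5 -121.    86.     3.1   78.4]
```

```bash
sed -i 's/(H<36)&(S>150)&(V>170)/(H<36)\&(S>110)\&(V>200)/' h.py
python3 - <<'E'
from h import *
s,o=snap("wrist")
for st,ce,m in blobs(s,"yellow"): print(st,ce,cm(s,m,.018),np.round(rect(s,m,.018),1))
save(s,"w2.png",(170,120,390,240),3.5)
E
```

```text
[ 205  139   20   80 1085] [214.77050691 178.14654378] [ 587.5 -146.9   82.2   89.    15.2] [ 587.8 -145.4   89.1   15.5   82.1]
[ 328  143   20   79 1077] [337.35747447 181.4726091 ] [ 454.1 -120.1   79.    89.    15.2] [ 454.3 -118.5   88.6   15.3   79. ]
[180 284   5  26  70] [182.01428571 297.02857143] [659.9  -9.   72.2  33.2   3.8] [660.   -9.7  35.3   4.1  73.1]
[368 284   6  28  73] [370.5890411  296.56164384] [430.8  29.9  88.8  35.8   4.7] [430.4  31.3  38.5   4.8  88.6]
[368 321   4   9  23] [369.43478261 325.17391304] [436.   70.4  73.8  12.5   3.5] [435.9  70.2  11.9   3.1  72.5]
```

View pics/w2.png

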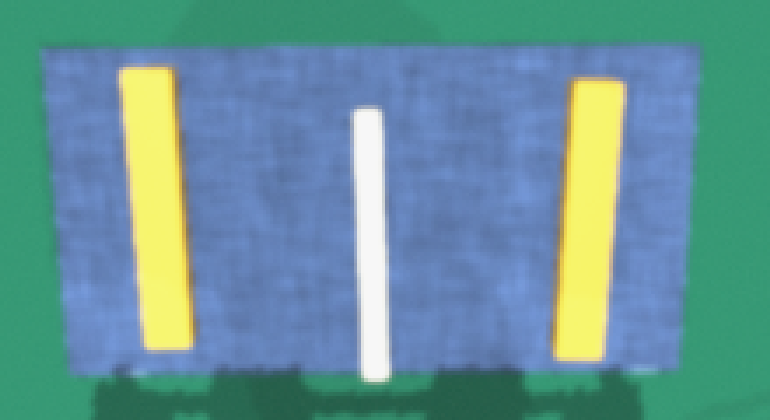

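```bash
python3 plan.py 454 -119.5 80 -101
```

```text
t 3.5167 pos [ 520.6 -131.2  243.6] rpy [-180.      0.    -99.76] F [-0.5  0.1  0.4] op 39.7
total tool delta mm [ -0.3  67.6 163.6] turn rad 0.0217 | rows>= 4.245138944554953 turnrows 0.173341268008568
delta after turn [  1.2  67.6 163.6]
```

```bash
python3 -m handwheel '[[[0.001,0,0,0.022,0.55],[0,0.0135,0.0328,0,0.55],[0,0.0135,0.0328,0,0.55],[0,0.0135,0.0328,0,0.55],[0,0.0135,0.0328,0,0.55],[0,0.0135,0.0328,0,0.55],[0,0,0,0,0.55],[0,0,0,0,0.55]]]'; python3 plan.py 454 -119.5 23.5 -101
```

```text
clock: 4.18
tool_pos: [0.4527, -0.1198, 0.0785]
orientation: [179.8, -0.1, -100.9]
force: [-0.4, -0.0, 1.0]
opening: 0.0389
t 4.1833 pos [ 452.7 -119.8   78.5] rpy [ 1.7980e+02 -8.0000e-02 -1.0089e+02] F [-0.4 -0.   1. ] op 38.9
total tool delta mm [-0.6 -1.4 55. ] turn rad 0.0019 | rows>= 1.3200844381483343 turnrows 0.015041712210181267
delta after turn [-0.5 -1.2 55. ]
```

```bash
python3 -m handwheel '[[[0,-0.001,0.018,0,0.55],[0,0,0.018,0,0.55],[0,0,0.011,0,0.55],[0,0,0.006,0,0.55],[0,0,0,0,0.55],[0,0,0,0,0.55],[0,0,0,0,0.55]]]'; python3 plan.py 454 -119.5 23.5 -101
```

```text
clock: 4.77
tool_pos: [0.4563, -0.1197, 0.0277]
orientation: [-179.9, 0.0, -100.8]
force: [-0.8, 1.2, 0.2]
opening: 0.0394
t 4.7667 pos [ 456.3 -119.7   27.7] rpy [-1.7989e+02  3.0000e-02 -1.0079e+02] F [-0.8  1.2  0.2] op 39.4
total tool delta mm [0.2 2.3 4.1] turn rad 0.0037 | rows>= 0.11342151088855308 turnrows 0.029970593177035505
delta after turn [0.2 2.3 4.2]
```

```bash
python3 -m handwheel '[[[0,0.001,0.002,0,0.55],[0,0,0.001,0,0.55],[0,0,0,0,0.55],[0,0,0,0,0.55]]]'; python3 plan.py 454 -119.5 23.5 -101
```

```text
clock: 5.1
tool_pos: [0.4542, -0.1196, 0.0238]
orientation: [-180.0, 0.0, -100.8]
force: [0.4, 0.1, -0.4]
opening: 0.0398
t 5.1 pos [ 454.2 -119.6   23.8] rpy [-179.98    0.   -100.77] F [ 0.4  0.1 -0.4] op 39.8
total tool delta mm [-0.   0.2  0.3] turn rad 0.004 | rows>= 0.008333910755490457 turnrows 0.03223836334001203
delta after turn [-0.   0.2  0.3]
```

```bash
python3 -m handwheel '[[[0,0,0,0,1],[0,0,0,0,1],[0,0,0,0,1],[0,0,0,0,1],[0,0,0,0,1],[0,0,0,0,1]]]'; python3 -m handwheel '[[[0,0,-0.015,0,1],[0,0,-0.03,0,1],[0,0,-0.03,0,1],[0,0,-0.03,0,1],[0,0,-0.03,0,1],[0,0,-0.02,0,1]]]'; python3 plan.py 475 285 180 -87.7
```

```text
clock: 5.6
tool_pos: [0.4541, -0.1196, 0.0236]
orientation: [180.0, -0.0, -100.8]
force: [0.3, -0.3, 0.1]
opening: 0.0146
clock: 6.1
tool_pos: [0.4548, -0.1196, 0.1815]
orientation: [-179.8, 0.0, -100.8]
force: [-0.0, -0.1, -0.9]
opening: 0.0144
t 6.1 pos [ 454.8 -119.6  181.5] rpy [-1.7983e+02  3.0000e-02 -1.0075e+02] F [-0.  -0.1 -0.9] op 14.4
total tool delta mm [-401.3   55.6    1.6] turn rad -0.2278 | rows>= 9.715803663525481 turnrows 1.8229995286796261
delta after turn [-403.5  -36.4    1.5]
```

```bash
python3 -m handwheel '[[[0,0,-0.015,-0.114,1],[0,0,-0.015,-0.114,1],[-0.0347,-0.0089,-0.002,0,1],[-0.0347,-0.0089,-0.002,0,1],[-0.0347,-0.0089,-0.002,0,1],[-0.0347,-0.0089,-0.002,0,1],[-0.0347,-0.0089,-0.002,0,1],[-0.0347,-0.0089,-0.002,0,1],[-0.0347,-0.0089,-0.002,0,1],[-0.0347,-0.0089,-0.002,0,1],[-0.0347,-0.0089,-0.002,0,1],[-0.0347,-0.0089,-0.002,0,1],[-0.0347,-0.0089,-0.002,0,1],[-0.0347,-0.0089,-0.002,0,1],[0,0,0,0,1],[0,0,0,0,1],[0,0,0,0,1],[0,0,0,0,1]]]'
python3 - <<'E'
from h import *
s,o=snap("wrist"); save(s,"w3.png")
print(o["clock"],o["tool_pos"],o["orientation"],o["opening"])
for st,ce,m in blobs(s,"copper",60): print(st,ce.round(1),cm(s,m,.05))
E
```

```text
clock: 7.6
tool_pos: [0.5439, 0.2998, 0.2324]
orientation: [180.0, -0.0, -87.7]
force: [1.0, 0.3, -0.6]
opening: 0.0147
7.6 [0.54386851 0.29982067 0.23239593] [ 1.79971092e+02 -2.35505819e-02 -8.77396622e+01] 0.014657986740301736
[ 139  131   50   63 2667] [163.9 162. ] [653.5 275.4 -86.8  61.4  43.3]
[ 210  131  134   63 7798] [276.3 161.1] [545.4 270.2   2.4 129.   58.3]
[ 365  131   50   63 2669] [388.3 161.8] [437.4 266.7 -88.1  61.7  43.1]
```

View pics/w3.png

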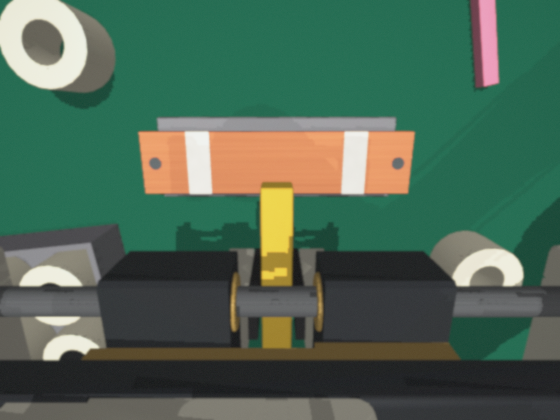

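Run:
```python
from h import *
s,o=snap("wrist")
h=cv2.cvtColor(s["color"],cv2.COLOR_RGB2HSV)
w=((h[...,1]<60)&(h[...,2]>190)).astype(np.uint8); w[:125]=0;w[200:]=0
n,l,st,ce=cv2.connectedComponentsWithStats(w)
for i in range(1,n):
    if st[i][4]>300: print("band",st[i],cm(s,l==i,.05))
full=w.copy()
for st_,c_,m in blobs(s,"copper",1000): full|=m.astype(np.uint8)
full[:,:130]=0; full[:,420:]=0
full=cv2.morphologyEx(full,cv2.MORPH_CLOSE,np.ones((7,7)))
print("full",np.round(rect(s,full,.05),1))
for st_,c_,m in blobs(s,"yellow",100):
    zt=o["tool_pos"][2]-.0057
    q=m.copy()
    print("held",st_,c_.round(1),cm(s,q,zt)); 
    # near end edge
    v0=st_[1]; us=np.nonzero(m[v0+6])[0]; print("end",p2w(s,[[us.mean(),v0]],zt)*1e3)
    ta=o["tool_pos"];
```

```text
band [ 185  131   27   63 1461] [620.4 273.8 -88.   60.8  22.4]
band [ 341  131   27   63 1454] [470.4 267.9 -87.6  60.7  22.3]
full [545.4 271.6 259.8  59.9   2.2]
held [ 260  188   33   67 1960] [275.9 219.1] [545.9 271.4 -89.3  31.2  13.9]
end [[546.16299541 256.63567039 226.91151389]]
held [262 268  25  11 215] [273.7 272.4] [545.9 298.3  12.1  11.9   4.7]
end [[545.81576112 295.96234555 226.91151389]]
```

```bash
python3 plan.py 470.3 267.7 90 -87.7
```

```text
t 7.7 pos [544.1 299.7 232.8] rpy [-1.7999e+02  1.0000e-02 -8.7770e+01] F [-0.4 -0.3 -0.4] op 14.7
total tool delta mm [ 29.1  75.  142.8] turn rad -0.0011 | rows>= 3.9309018007318364 turnrows 0.009146502773771504
delta after turn [ 29.   75.  142.8]
```

```bash
python3 -m handwheel '[[[0.0058,0.015,0.0286,0,1],[0.0058,0.015,0.0286,0,1],[0.0058,0.015,0.0286,0,1],[0.0058,0.015,0.0286,0,1],[0.0058,0.015,0.0286,0,1],[0,0,0,0,1],[0,0,0,0,1],[0,0,0,0,1],[0,0,0,0,1],[0,0,0,0,1]]]';python3 plan.py 470.3 267.7 71.5 -87.7
```

```text
clock: 8.53
tool_pos: [0.4715, 0.2695, 0.0908]
orientation: [-179.9, 0.1, -87.7]
force: [0.2, -0.0, -0.5]
opening: 0.015
t 8.5333 pos [471.5 269.5  90.8] rpy [-1.7989e+02  1.1000e-01 -8.7730e+01] F [ 0.2 -0.  -0.5] op 15.0
total tool delta mm [ 1.8  1.3 19.3] turn rad -0.0005 | rows>= 0.46657908519946006 turnrows 0.0036536469014433856
delta after turn [ 1.8  1.3 19.3]
```

```bash
python3 -m handwheel '[[[0.0015,0.001,0.009,0,1],[0,0,0.007,0,1],[0,0,0.002,0,1],[0,0,0,0,1],[0,0,0,0,1],[0,0,0,0,1],[0,0,0,0,1]]]';python3 plan.py 470.3 267.7 71 -87.7
```

```text
clock: 9.12
tool_pos: [0.4694, 0.2673, 0.0714]
orientation: [180.0, -0.0, -87.7]
force: [0.2, 0.3, -0.0]
opening: 0.0146
t 9.1167 pos [469.4 267.3  71.4] rpy [ 1.7999e+02 -1.0000e-02 -8.7710e+01] F [ 0.2  0.3 -0. ] op 14.6
total tool delta mm [-0.4 -0.9  0.4] turn rad -0.0001 | rows>= 0.02499570344008817 turnrows 0.0011217779538546118
delta after turn [-0.4 -0.9  0.4]
```

```bash
python3 -m handwheel '[[[-0.0003,-0.0008,0.0005,0,1],[0,0,0,0,1],[0,0,0,0,1]]]';python3 plan.py 470.3 267.7 71 -87.7
```

```text
clock: 9.37
tool_pos: [0.4703, 0.2676, 0.071]
orientation: [180.0, 0.0, -87.7]
force: [-0.0, -0.5, -0.8]
opening: 0.0144
t 9.3667 pos [470.3 267.6  71. ] rpy [180.     0.   -87.71] F [-0.  -0.5 -0.8] op 14.4
total tool delta mm [-0.1 -0.   0. ] turn rad -0.0002 | rows>= 0.002114104338136782 turnrows 0.001492768677727573
delta after turn [-0.1 -0.   0. ]
```

Not touching yet, so I feel for contact in small steps and then release.

```bash
python3 -m handwheel '[[[0,0,0.0005,0,1],[0,0,0,0,1],[0,0,0,0,1]]]';python3 -m handwheel '[[[0,0,0.0004,0,1],[0,0,0,0,1],[0,0,0,0,1]]]'
```

```text
clock: 9.62
tool_pos: [0.4703, 0.2676, 0.0706]
orientation: [-180.0, 0.0, -87.7]
force: [-0.6, -0.2, -0.9]
opening: 0.0149
clock: 9.87
tool_pos: [0.4703, 0.2676, 0.0706]
orientation: [-180.0, 0.0, -87.7]
force: [-2.6, -1.4, 5.6]
opening: 0.0146
```

Contact (5.6 N). Release to about 40 mm and back off.

```bash
python3 -m handwheel '[[[0,0,0,0,0.6],[0,0,0,0,0.55],[0,0,0,0,0.55],[0,0,0,0,0.55],[0,0,-0.005,0,0.55],[0,0,-0.02,0,0.55],[0,0,-0.035,0,0.55],[0,0,-0.035,0,0.55],[0,0,-0.035,0,0.55],[-0.01,0,-0.02,0,0.55],[-0.02,0,0,0,0.55],[0,0,0,0,0.55],[0,0,0,0,0.55]]]'
python3 - <<'E'
from h import *
s,o=snap("wrist"); save(s,"w4.png")
print(o["tool_pos"],o["opening"])
for st,ce,m in blobs(s,"yellow",100): print(st,ce.round(1),cm(s,m,.065),np.round(rect(s,m,.065),1))
E
python3 plan.py 587.5 -146 180 -97.9
```

```text
clock: 10.95
tool_pos: [0.4688, 0.2981, 0.2205]
orientation: [-180.0, 0.0, -87.7]
force: [0.2, 0.1, 0.1]
opening: 0.0393
[0.46880522 0.29806599 0.22046778] 0.03926825793285961
[ 268  114   17  101 1586] [276. 164.] [470.8 267.8 -87.6  91.6  14. ] [470.7 269.   88.9  14.8 -87.7]
[179 288   6  41 108] [181.6 308.6] [559.9 417.1  88.1  45.5   4.2] [560.3 416.6  46.1   4.6  89.2]
t 11.0 pos [468.6 297.4 219.9] rpy [ 1.7996e+02 -2.0000e-02 -8.7680e+01] F [ 0.7 -0.7 -0.6] op 39.4
total tool delta mm [ 447.8 -100.9   40. ] turn rad 0.1783 | rows>= 11.05007460704349 turnrows 1.4270645788424887
delta after turn [ 422.9 -178.7   39.9]
```

View pics/w4.png

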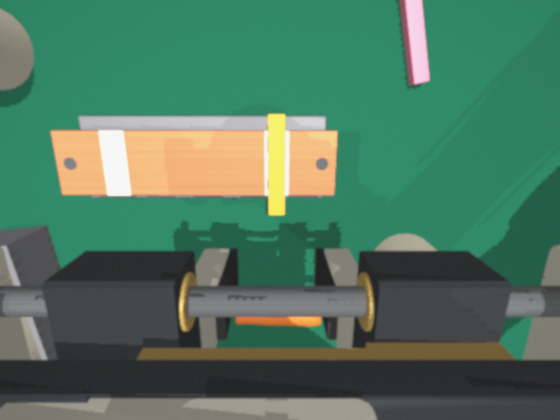

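Stick 1 lies centred on band at (276,164): measured (470.8, 268), angle -87.7°. On to the far stick.

```bash
python3 -m handwheel '[[[0.0373,-0.0084,0.0025,0,0.55],[0.0373,-0.0084,0.0025,0,0.55],[0.0373,-0.0084,0.0025,0,0.55],[0.0373,-0.0084,0.0025,0,0.55],[0.0373,-0.0084,0.0025,0,0.55],[0.0373,-0.0084,0.0025,0,0.55],[0.0373,-0.0084,0.0025,0,0.55],[0.0373,-0.0084,0.0025,0,0.55],[0.0373,-0.0084,0.0025,0,0.55],[0.0373,-0.0084,0.0025,0,0.55],[0.0373,-0.0084,0.0025,0,0.55],[0.0373,-0.0084,0.0025,0,0.55],[0,0,0,0.089,0.55],[0,0,0,0.089,0.55],[0,0,0,0,0.55],[0,0,0,0,0.55],[0,0,0,0,0.55]]]';python3 plan.py 587.5 -146 50 -97.9
```

```text
clock: 12.42
tool_pos: [0.5873, -0.1456, 0.1899]
orientation: [180.0, -0.0, -97.7]
force: [-0.1, 0.7, -0.2]
opening: 0.0393
t 12.4167 pos [ 587.3 -145.6  189.9] rpy [ 1.7996e+02 -1.0000e-02 -9.7730e+01] F [-0.1  0.7 -0.2] op 39.3
total tool delta mm [  0.4  -0.4 139.9] turn rad 0.003 | rows>= 3.3555677108970845 turnrows 0.023932410053481304
delta after turn [  0.4  -0.3 139.9]
```

```bash
python3 -m handwheel '[[[0,0,0.02,0.003,0.55],[0,0,0.035,0,0.55],[0,0,0.035,0,0.55],[0,0,0.03,0,0.55],[0,0,0.02,0,0.55],[0,0,0.012,0,0.55],[0,0,0.008,0,0.55],[0,0,0,0,0.55],[0,0,0,0,0.55],[0,0,0,0,0.55],[0,0,0,0,0.55],[0,0,0,0,0.55]]]';python3 plan.py 587.5 -146 23.5 -97.9
```

```text
clock: 13.42
tool_pos: [0.5883, -0.1456, 0.0313]
orientation: [-179.9, 0.0, -98.1]
force: [0.8, 0.6, 0.0]
opening: 0.0397
t 13.4167 pos [ 588.3 -145.6   31.3] rpy [-1.7989e+02  2.0000e-02 -9.8060e+01] F [0.8 0.6 0. ] op 39.7
total tool delta mm [0.5 0.8 7.8] turn rad -0.0027 | rows>= 0.1888797408528309 turnrows 0.02172964455189479
delta after turn [0.5 0.8 7.8]
```

```bash
python3 -m handwheel '[[[0,0,0.004,0,0.55],[0,0,0.003,0,0.55],[0,0,0,0,0.55],[0,0,0,0,0.55],[0,0,0,0,0.55],[0,0,0,0,0.55]]]';python3 plan.py 587.5 -146 23.5 -97.9
```

```text
clock: 13.92
tool_pos: [0.5877, -0.1457, 0.0231]
orientation: [180.0, -0.0, -98.1]
force: [-0.0, -0.5, 0.1]
opening: 0.0392
t 13.9167 pos [ 587.7 -145.7   23.1] rpy [180.    -0.   -98.08] F [-0.  -0.5  0.1] op 39.2
total tool delta mm [ 0.3  0.1 -0.4] turn rad -0.0031 | rows>= 0.012274312502206597 turnrows 0.024637473189268132
delta after turn [ 0.3  0.1 -0.4]
```

```bash
python3 -m handwheel '[[[0,0,0,0,1],[0,0,0,0,1],[0,0,0,0,1],[0,0,0,0,1],[0,0,0,0,1],[0,0,0,0,1],[0,0,-0.015,0,1],[0,0,-0.03,0,1],[0,0,-0.035,0,1],[0,0,-0.035,0,1],[0,0,-0.035,0,1],[0,0,-0.02,0,1],[0,0,0,-0.09,1],[0,0,0,-0.09,1],[0,0,0,0,1]]]'; python3 plan.py 620.1 273.7 170 -87.7
```

```text
clock: 15.17
tool_pos: [0.5876, -0.1456, 0.1937]
orientation: [-179.9, 0.0, -87.5]
force: [-0.3, -0.4, -1.0]
opening: 0.0147
t 15.1667 pos [ 587.6 -145.6  193.7] rpy [-1.7994e+02  1.0000e-02 -8.7540e+01] F [-0.3 -0.4 -1. ] op 14.7
total tool delta mm [-417.5  -50.4   23.9] turn rad 0.0028 | rows>= 10.10058068185144 turnrows 0.022409936620902706
delta after turn [-417.6  -49.3   23.7]
```

```bash
python3 -m handwheel '[[[-0.0348,-0.0041,0,0.003,1],[-0.0348,-0.0041,0,0,1],[-0.0348,-0.0041,0,0,1],[-0.0348,-0.0041,0,0,1],[-0.0348,-0.0041,0,0,1],[-0.0348,-0.0041,0,0,1],[-0.0348,-0.0041,0,0,1],[-0.0348,-0.0041,0,0,1],[-0.0348,-0.0041,0,0,1],[-0.0348,-0.0041,0,0,1],[-0.0348,-0.0041,0.01,0,1],[-0.0348,-0.0041,0.02,0,1],[0,0,0.03,0,1],[0,0,0.02,0,1],[0,0,0.01,0,1],[0,0,0,0,1],[0,0,0,0,1],[0,0,0,0,1],[0,0,0,0,1]]]'; python3 plan.py 620.1 273.7 71.5 -87.7
```

```text
clock: 16.75
tool_pos: [0.6227, 0.2736, 0.1051]
orientation: [-179.9, 0.1, -88.0]
force: [0.6, -0.3, 0.4]
opening: 0.0147
t 16.75 pos [622.7 273.6 105.1] rpy [-1.7986e+02  9.0000e-02 -8.7990e+01] F [ 0.6 -0.3  0.4] op 14.7
total tool delta mm [-0.1  2.7 33.6] turn rad -0.005 | rows>= 0.8085532873195159 turnrows 0.03987209455822737
delta after turn [-0.2  2.6 33.6]
```

```bash
python3 -m handwheel '[[[0,0.001,0.012,-0.005,1],[0,0.001,0.012,0,1],[0,0,0.006,0,1],[0,0,0.003,0,1],[0,0,0,0,1],[0,0,0,0,1],[0,0,0,0,1],[0,0,0,0,1],[0,0,0,0,1]]]'; python3 plan.py 620.1 273.7 71 -87.7
```

```text
clock: 17.5
tool_pos: [0.6191, 0.2729, 0.0702]
orientation: [179.9, -0.1, -87.7]
force: [-3.8, -1.2, 4.9]
opening: 0.0147
t 17.5 pos [619.1 272.9  70.2] rpy [ 1.7994e+02 -5.0000e-02 -8.7650e+01] F [-3.8 -1.2  4.9] op 14.7
total tool delta mm [-0.7 -1.  -0.8] turn rad 0.0009 | rows>= 0.03594912329918577 turnrows 0.0068682157288856285
delta after turn [-0.7 -1.  -0.8]
```

```bash
python3 -m handwheel '[[[-0.0007,-0.0008,-0.001,0,1],[0,0,0,0,1],[0,0,0,0,1],[0,0,0,0,1]]]'; python3 plan.py 620.1 273.7 70 -87.7
```

```text
clock: 17.83
tool_pos: [0.6205, 0.2741, 0.0708]
orientation: [180.0, -0.0, -87.7]
force: [0.4, -0.0, 0.3]
opening: 0.0148
t 17.8333 pos [620.5 274.1  70.8] rpy [ 1.7999e+02 -1.0000e-02 -8.7650e+01] F [ 0.4 -0.   0.3] op 14.8
total tool delta mm [0.4 0.4 0.8] turn rad 0.0008 | rows>= 0.022786594297429418 turnrows 0.0064694137091834926
delta after turn [0.4 0.4 0.8]
```

```bash
python3 -m handwheel '[[[0.0004,0.0003,0.0007,0,1],[0,0,0,0,1],[0,0,0,0,1]]]'; python3 -m handwheel '[[[0,0,0,0,0.6],[0,0,0,0,0.55],[0,0,0,0,0.55],[0,0,0,0,0.55],[0,0,-0.005,0,0.55],[0,0,-0.02,0,0.55],[0,0,-0.035,0,0.55],[0,0,-0.035,0,0.55],[0,0,-0.035,0,0.55],[-0.01,0.025,-0.02,0,0.55],[-0.02,0.025,0,0,0.4],[0,0.025,0,0,0.3],[0,0,0,0,0.3],[0,0,0,0,0.3],[0,0,0,0,0.3]]]'
python3 - <<'E'
from h import *
s,o=snap("wrist"); save(s,"w5.png")
print(o["tool_pos"],o["opening"])
for st,ce,m in blobs(s,"yellow",300): print(st,ce.round(1),cm(s,m,.065),np.round(rect(s,m,.065),1))
E
```

```text
clock: 18.08
tool_pos: [0.6201, 0.2736, 0.0703]
orientation: [180.0, -0.0, -87.7]
force: [-0.9, 0.2, -0.9]
opening: 0.0144
clock: 19.33
tool_pos: [0.5442, 0.3008, 0.2211]
orientation: [-180.0, 0.0, -87.6]
force: [0.8, 0.4, 0.8]
opening: 0.0608
[0.54419557 0.30077907 0.22112265] 0.06082740433628885
[ 181  114   23  100 1738] [192.3 162.8] [620.5 272.6 -87.8  88.2  15.4] [620.6 274.4  88.1  15.9 -87.7]
[ 350  115   24  100 1752] [361.2 163.8] [470.8 267.2 -87.7  88.3  15.6] [470.5 269.1  88.3  16.2 -87.8]
```

View pics/w5.png

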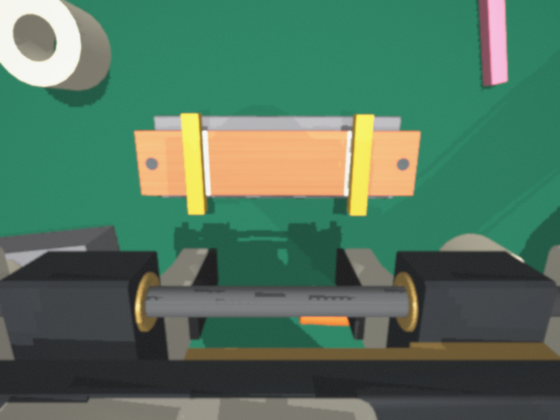

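Both sticks sit squarely on the bands at (192,163) and (361,164): measured (620.5, 273.5) and (470.7, 268). Now over the rack to measure the loose bar.

```bash
python3 -m handwheel '[[[0.038,0.002,0,0,0.3],[0.038,0.002,0,0,0.3],[0.038,0.002,0,0,0.3],[0.038,0.002,0,0,0.3],[0.038,0.002,0,0,0.3],[0.038,0.002,0,0,0.3],[0,0,0,0.1187,0.3],[0,0,0,0.1187,0.3],[0,0,0,0.1187,0.3],[0,0,0,0.1187,0.3],[0,0,0,0.1187,0.3],[0,0,0,0.1187,0.3],[0,0,0,0.1187,0.3],[0,0,0,0.1187,0.3],[0,0,0,0.1187,0.3],[0,0,0,0.1187,0.3],[0,0,0,0.1187,0.3],[0,0,0,0.1187,0.3],[0,0,0,0.1187,0.3]]]'
python3 -m handwheel '[[[0,0,0,0,0.3],[0,0,0,0,0.3],[0,0,0,0,0.3]]]'
python3 - <<'E'
from h import *
s,o=snap("wrist"); save(s,"w6.png")
print(o["tool_pos"],o["orientation"],o["opening"])
for st,ce,m in blobs(s,"copper",300): print(st,ce.round(1),cm(s,m,.034),np.round(rect(s,m,.034),1))
E
```

```text
clock: 20.97
tool_pos: [0.542, 0.0718, 0.2201]
orientation: [-180.0, -0.0, -176.5]
force: [0.7, 0.2, 0.6]
opening: 0.0618
clock: 21.22
tool_pos: [0.5417, 0.072, 0.2202]
orientation: [-180.0, -0.0, -175.9]
force: [-0.0, -0.4, -0.2]
opening: 0.0614
[0.54168213 0.07199443 0.22024591] [-1.79988284e+02 -1.92583607e-02 -1.75876075e+02] 0.0614399491876733
[ 453   67   95   57 3672] [504.1  93.6] [435.8 275.1 -84.1  69.8  46.1] [437.7 271.2  78.4  49.  -85.9]
[ 265  126   31  152 3880] [280.9 207.2] [560.6  78.    3.  145.2  29.1] [558.5  77.1 158.2  30.9   4.5]
[ 441  139   88  113 7024] [482.4 197.4] [535.2 279.2   2.8 109.6  67.4] [536.2 274.7 115.3  77.2   1.9]
```

View pics/w6.png

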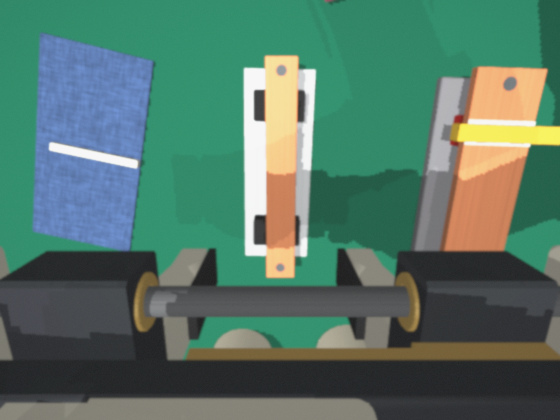

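The bar shows whole at columns 265-297, rows 57-277, holes at (281,70) and (280,268). The lit half fell out of my mask, so I'll measure it again with silhouettes and a wider mask.

Run:
```python
from h import *
s,o=snap("wrist")
h=cv2.cvtColor(s["color"],cv2.COLOR_RGB2HSV); m=((h[...,0]>3)&(h[...,0]<28)&(h[...,1]>80)&(h[...,2]>90)).astype(np.uint8)
m[:,:250]=0;m[:,310:]=0;m[283:]=0
m=cv2.morphologyEx(m,cv2.MORPH_CLOSE,np.ones((5,5)))
n,l,st,ce=cv2.connectedComponentsWithStats(m); i=1+np.argmax(st[1:,4]); print(st[i],cm(s,l==i,.034),np.round(rect(s,l==i,.034),1))
for v in (60,80,110,140,170,200,230,260,274):
    u=np.nonzero(l[v]==i)[0]; print(v,u.min(),u.max(),p2w(s,[[u.min()-.5,v],[u.max()+.5,v]],.034)[:,:2].mean(0).round(4))
print(p2w(s,[[281,70],[280,268]],.034).round(4))
for r in silhouettes("bar",s)[:2]: print(r["conf"],r["xy"],np.round(rect(s,r["region"],.034),1))
```

```text
[ 264   55   35  223 6656] [518.2  74.8   3.9 219.4  30.2] [527.5  75.2 220.2  31.8   3.8]
60 264 298 [0.4219 0.0678]
80 267 296 [0.4386 0.0695]
110 264 298 [0.4649 0.071 ]
140 267 296 [0.4923 0.0736]
170 266 295 [0.5212 0.0748]
200 267 294 [0.5516 0.0771]
230 265 295 [0.5836 0.079 ]
260 266 294 [0.6173 0.0815]
274 266 294 [0.6337 0.0827]
[[0.4302 0.0684 0.034 ]
 [0.6266 0.0822 0.034 ]]
0.86 [276.4, 160.6] [527.5  75.2 220.   31.9   4.1]
```

```bash
python3 plan.py 527.5 75 33 -176
```

```text
t 21.3667 pos [541.5  72.2 220.4] rpy [-1.7999e+02 -1.0000e-02 -1.7596e+02] F [-0.3  0.3 -0.2] op 61.1
total tool delta mm [ 13.7   3.8 187.4] turn rad 0.0006 | rows>= 4.506487190796092 turnrows 0.005048968709981056
delta after turn [ 13.7   3.8 187.4]
```

```bash
python3 -m handwheel '[[[0.0046,0.0013,0.02,0,0.3],[0.0046,0.0013,0.035,0,0.3],[0.0045,0.0012,0.035,0,0.3],[0,0,0.035,0,0.3],[0,0,0.03,0,0.3],[0,0,0.015,0,0.3],[0,0,0.008,0,0.3],[0,0,0,0,0.3],[0,0,0,0,0.3],[0,0,0,0,0.3],[0,0,0,0,0.3],[0,0,0,0,0.3]]]'; python3 plan.py 527.5 75 33 -176
```

```text
clock: 22.37
tool_pos: [0.5282, 0.0755, 0.0437]
orientation: [179.9, 0.1, -176.1]
force: [-0.2, -0.4, -0.3]
opening: 0.0614
t 22.3667 pos [528.2  75.5  43.7] rpy [ 1.7995e+02  1.2000e-01 -1.7605e+02] F [-0.2 -0.4 -0.3] op 61.4
total tool delta mm [ 0.7 -0.5 10.7] turn rad -0.0009 | rows>= 0.2575533795985747 turnrows 0.0075480912827473965
delta after turn [ 0.7 -0.5 10.7]
```

```bash
python3 -m handwheel '[[[0.0003,-0.0003,0.006,0,0.3],[0,0,0.003,0,0.3],[0,0,0.001,0,0.3],[0,0,0,0,0.3],[0,0,0,0,0.3],[0,0,0,0,0.3],[0,0,0,0,0.3]]]'; python3 plan.py 527.5 75 33 -176
```

```text
clock: 22.95
tool_pos: [0.5273, 0.0749, 0.0325]
orientation: [180.0, 0.0, -176.1]
force: [-0.4, 0.5, 0.7]
opening: 0.0613
t 22.95 pos [527.3  74.9  32.5] rpy [ 1.8000e+02  1.0000e-02 -1.7606e+02] F [-0.4  0.5  0.7] op 61.3
total tool delta mm [-0.3  0.1 -0.5] turn rad -0.001 | rows>= 0.01308266820910579 turnrows 0.0082774756517781
delta after turn [-0.3  0.1 -0.5]
```

Grip, then lift gently.

```bash
python3 -m handwheel '[[[0,0,0,0,1],[0,0,0,0,1],[0,0,0,0,1],[0,0,0,0,1],[0,0,0,0,1],[0,0,0,0,1],[0,0,0,0,1],[0,0,0,0,1]]]'; python3 -m handwheel '[[[0,0,-0.003,0,1],[0,0,-0.007,0,1],[0,0,-0.012,0,1],[0,0,-0.02,0,1],[0,0,-0.025,0,1],[0,0,-0.025,0,1],[0,0,-0.025,0,1],[0,0,-0.02,0,1],[0,0,-0.01,0,1],[0,0,0,0,1],[0,0,0,0,1],[0,0,0,0,1],[0,0,0,0,1]]]'
python3 - <<'E'
from h import *
s,o=snap("wrist"); save(s,"w7.png"); print(o["force"],o["moment"])
s,o=snap("side"); save(s,"s7.png")
E
python3 plan.py 545.2 270.7 175 -177.7
```

```text
clock: 23.62
tool_pos: [0.5272, 0.0749, 0.0325]
orientation: [180.0, 0.0, -176.1]
force: [-0.3, 0.7, -0.4]
opening: 0.0294
clock: 24.7
tool_pos: [0.5261, 0.0744, 0.1777]
orientation: [-179.9, -0.2, -176.1]
force: [0.4, 0.7, -7.4]
opening: 0.0297
[ 0.43332115  0.74408057 -7.40842872] [-0.06112911 -0.0051496  -0.06308392]
t 24.8 pos [526.5  74.6 178.1] rpy [-1.7995e+02 -1.3000e-01 -1.7607e+02] F [-0.4  0.5 -7.1] op 29.4
total tool delta mm [-32.1 194.4   2.9] turn rad 0.0285 | rows>= 4.725288623620484 turnrows 0.22777048004573844
delta after turn [-26.5 195.2   3.1]
```

View pics/w7.png

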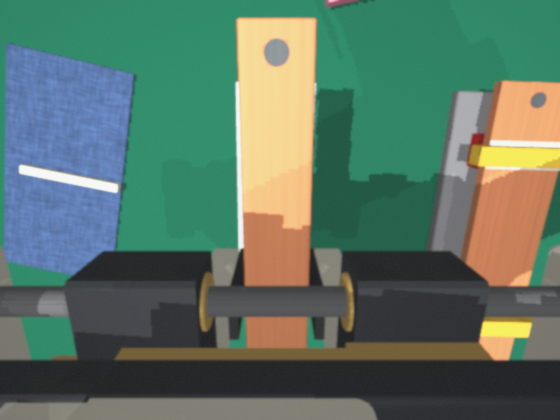

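View pics/s7.png

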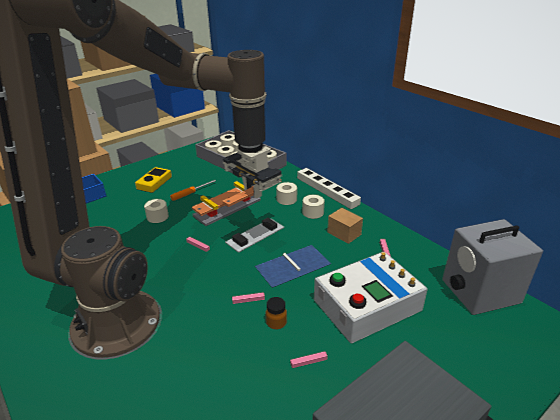

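Run:
```python
from h import *
s,o=snap("wrist")
h=cv2.cvtColor(s["color"],cv2.COLOR_RGB2HSV); m=((h[...,0]>3)&(h[...,0]<28)&(h[...,1]>80)&(h[...,2]>90)).astype(np.uint8)
m[:,:220]=0;m[:,330:]=0;m[245:]=0
T=np.linalg.inv(s["c2w"]@np.linalg.inv(s["tool_from_camera"]))
z=o["tool_pos"][2]+.0015
f=lambda uv:((np.c_[p2w(s,uv,z),1.]@T.T)[0,:3]*1e3).round(1)
for v in (22,80,110,140,180,220,240):
    u=np.nonzero(m[v])[0]; a,b=f([[u.min()-.5,v]]),f([[u.max()+.5,v]]); print(v,u.min(),u.max(),"tool mid",(a+b)/2,"width",(b-a)[1])
v=np.nonzero(m[:,277])[0].min(); print("end",v,f([[277,v-.5]]),"hole",f([[277,52]]))
```

```text
22 236 316 tool mid [ 1.074e+02 -1.000e-01 -1.250e+00] width 30.2
80 238 314 tool mid [87.1 -0.1 -1.3] width 30.0
110 240 313 tool mid [75.9  0.1 -1.3] width 29.6
140 241 313 tool mid [64.2   0.3  -1.35] width 29.799999999999997
180 243 312 tool mid [47.6  0.5 -1.4] width 29.6
220 244 311 tool mid [29.8   0.55 -1.4 ] width 29.700000000000003
240 244 309 tool mid [20.4   0.1  -1.45] width 29.4
end 18 [108.9   0.3  -1.2] hole [97.2  0.3 -1.3]
```

```bash
python3 -m handwheel '[[[-0.002,0.012,0,0.0285,1],[-0.004,0.025,0,0,1],[-0.004,0.03,0,0,1],[-0.004,0.03,0,0,1],[-0.004,0.03,0,0,1],[-0.004,0.03,0,0,1],[-0.002,0.023,0,0,1],[-0.001,0.012,0,0,1],[0,0,0,0,1],[0,0,0,0,1],[0,0,0,0,1],[0,0,0,0,1]]]'; python3 plan.py 544.3 270.8 76 -177.7
```

```text
clock: 25.85
tool_pos: [0.5439, 0.2667, 0.1792]
orientation: [-180.0, -0.0, -177.7]
force: [-0.2, 0.5, -7.1]
opening: 0.0295
t 25.85 pos [543.9 266.7 179.2] rpy [-1.7997e+02 -4.0000e-02 -1.7774e+02] F [-0.2  0.5 -7.1] op 29.5
total tool delta mm [ -0.6   4.1 103.2] turn rad -0.0008 | rows>= 2.4775593500436277 turnrows 0.00613761209027329
delta after turn [ -0.6   4.1 103.2]
```

```bash
python3 -m handwheel '[[[-0.0005,0.002,0.01,0,1],[0,0.002,0.02,0,1],[0,0,0.023,0,1],[0,0,0.02,0,1],[0,0,0.012,0,1],[0,0,0.006,0,1],[0,0,0.003,0,1],[0,0,0,0,1],[0,0,0,0,1],[0,0,0,0,1],[0,0,0,0,1],[0,0,0,0,1]]]'; python3 plan.py 544.3 270.8 76 -177.7
python3 - <<'E'
from h import *
s,o=snap("wrist"); save(s,"w8.png")
E
```

```text
clock: 26.85
tool_pos: [0.5447, 0.272, 0.0862]
orientation: [180.0, 0.1, -177.7]
force: [-0.4, 0.1, -6.4]
opening: 0.0294
t 26.85 pos [544.7 272.   86.2] rpy [ 1.7995e+02  6.0000e-02 -1.7769e+02] F [-0.4  0.1 -6.4] op 29.4
total tool delta mm [ 0.5 -1.2 10.2] turn rad 0.0001 | rows>= 0.24707372135596975 turnrows 0.0010440571729721433
delta after turn [ 0.5 -1.2 10.2]
```

View pics/w8.png

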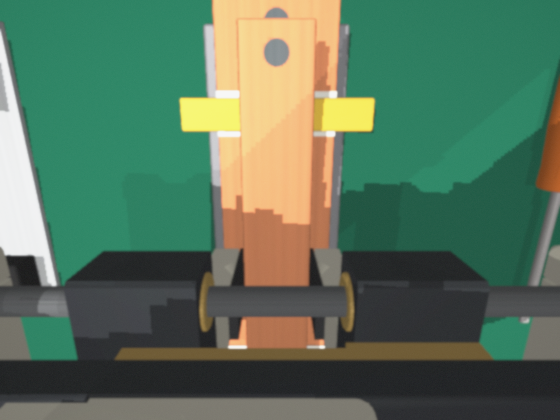

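In line: clamped bar spans columns 216-338, loose bar 238-316, both centred on 277. Lowering gently.

```bash
python3 -m handwheel '[[[0.0,-0.0003,0.005,0,1],[0,0,0.003,0,1],[0,0,0.001,0,1],[0,0,0,0,1],[0,0,0,0,1],[0,0,0,0,1],[0,0,0,0,1]]]'; python3 plan.py 544.3 270.9 73.5 -177.7
```

```text
clock: 27.48
tool_pos: [0.5445, 0.2715, 0.0766]
orientation: [180.0, 0.0, -177.7]
force: [-0.6, -0.4, -6.4]
opening: 0.0295
t 27.4833 pos [544.5 271.5  76.6] rpy [ 1.7999e+02  1.0000e-02 -1.7769e+02] F [-0.6 -0.4 -6.4] op 29.5
total tool delta mm [ 0.3 -0.6  3.1] turn rad 0.0001 | rows>= 0.07528903285497146 turnrows 0.000912849979009859
delta after turn [ 0.3 -0.6  3.1]
```

```bash
python3 -m handwheel '[[[0.0002,-0.0003,0.001,0,1],[0,0,0.001,0,1],[0,0,0,0,1],[0,0,0,0,1],[0,0,0,0,1]]]';python3 -m handwheel '[[[0,0,0.0005,0,1],[0,0,0,0,1],[0,0,0,0,1]]]';python3 -m handwheel '[[[0,0,0.0005,0,1],[0,0,0,0,1],[0,0,0,0,1]]]'
```

```text
clock: 27.9
tool_pos: [0.5443, 0.2711, 0.0745]
orientation: [-180.0, 0.0, -177.7]
force: [0.1, -0.2, -5.7]
opening: 0.0297
clock: 28.15
tool_pos: [0.5442, 0.2711, 0.074]
orientation: [-180.0, -0.0, -177.7]
force: [-0.2, -0.4, -6.7]
opening: 0.0297
clock: 28.4
tool_pos: [0.5443, 0.2712, 0.0735]
orientation: [180.0, 0.0, -177.7]
force: [0.2, 0.3, -5.5]
opening: 0.0296
```

```bash
python3 -m handwheel '[[[0,0,0.0004,0,1],[0,0,0,0,1],[0,0,0,0,1]]]';python3 -m handwheel '[[[0,0,0.0004,0,1],[0,0,0,0,1],[0,0,0,0,1]]]'
```

```text
clock: 28.65
tool_pos: [0.5443, 0.2712, 0.0735]
orientation: [180.0, 0.0, -177.7]
force: [-2.0, -1.9, 1.3]
opening: 0.0295
clock: 28.9
tool_pos: [0.5444, 0.2712, 0.0735]
orientation: [180.0, 0.0, -177.7]
force: [-4.3, -1.2, 5.1]
opening: 0.0296
```

The sticks now carry the bar. I ease off 0.4 mm, open, and rise.

```bash
python3 -m handwheel '[[[0,0,-0.0004,0,1],[0,0,0,0,1],[0,0,0,0,0.62],[0,0,0,0,0.55],[0,0,0,0,0.45],[0,0,0,0,0.4],[0,0,0,0,0.4],[0,0,0,0,0.4],[0,0,-0.003,0,0.4],[0,0,-0.01,0,0.4],[0,0,-0.025,0,0.4],[0,0,-0.035,0,0.4],[0,0,-0.035,0,0.4],[0,0,-0.035,0,0.4],[0,0,-0.015,0,0.6],[0,0,0,0,1],[0,0,0,0,1],[0,0,0,0,1]]]'
python3 - <<'E'
from h import *
s,o=snap("wrist"); save(s,"w9.png")
print(o["tool_pos"],o["opening"])
h=cv2.cvtColor(s["color"],cv2.COLOR_RGB2HSV); m=((h[...,0]>3)&(h[...,0]<28)&(h[...,1]>80)&(h[...,2]>90))
for v in (75,150,170,200): print(v,np.nonzero(np.diff(m[v].astype(int)))[0])
E
python3 plan.py 507 -337 200 -99.5
```

```text
clock: 30.4
tool_pos: [0.5438, 0.2709, 0.2311]
orientation: [180.0, -0.0, -177.7]
force: [-0.4, 0.3, -0.1]
opening: 0.0315
[0.54384641 0.27091773 0.23109774] 0.03148306568400433
75 [243 311 448 478]
150 [245 309 438 464]
170 [246 308]
200 [246 307]
t 30.45 pos [543.7 270.8 230.5] rpy [-1.7997e+02 -6.0000e-02 -1.7770e+02] F [-0.3 -0.7 -0.2] op 27.6
total tool delta mm [  61.  -605.8   30.9] turn rad -1.3649 | rows>= 14.61959740298878 turnrows 10.922334153295182
delta after turn [605.5 -64.1  30.5]
```

View pics/w9.png

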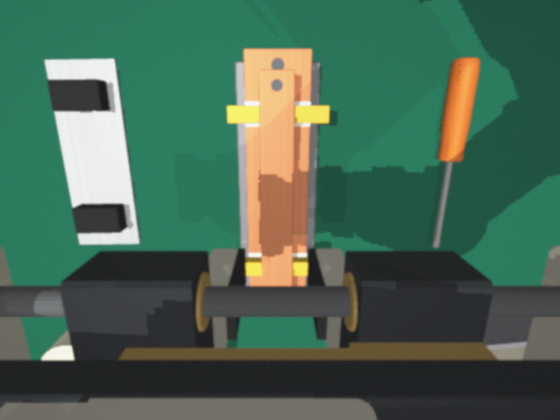

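The bar rests centred: loose bar columns 260-295 over clamped 244-311, crossing both sticks. Next, the start button.

```bash
python3 -m handwheel '[[[0.002,-0.0379,0,0,1],[0.002,-0.0379,0,0,1],[0.002,-0.0379,0,0,1],[0.002,-0.0379,0,0,1],[0.002,-0.0379,0,0,1],[0.002,-0.0379,0,0,1],[0.002,-0.0379,0,0,1],[0.002,-0.0379,0,0,1],[0.002,-0.0379,0,0,1],[0.002,-0.0379,0,0,1],[0.002,-0.0379,0,0,1],[0.002,-0.0379,0,0,1],[0.002,-0.0379,0,0,1],[0.002,-0.0379,0,0,1],[0.002,-0.0379,0,0,1],[0.002,-0.0379,0,0,1],[0,0,0,0,1],[0,0,0,0,1],[0,0,0,0,1],[0,0,0,0,1]]]'
python3 - <<'E'
from h import *
s,o=snap("wrist"); save(s,"w10.png")
print(o["tool_pos"],o["orientation"],o["opening"])
for c in("green","red"):
  for st,ce,m in blobs(s,c,60): print(c,st,ce.round(1),cm(s,m,.095),cm(s,m,.1))
for r in place_of("start_top",s)[:2]: print(r["conf"],r["xy"],p2w(s,r["xy"],.095))
E
```

```text
clock: 32.12
tool_pos: [0.5365, -0.3352, 0.2304]
orientation: [180.0, -0.1, -177.7]
force: [-0.1, 0.7, -0.8]
opening: 0.0006
[ 0.53646778 -0.33521459  0.23042831] [ 1.79969142e+02 -6.62862397e-02 -1.77659432e+02] 0.0005668346877095257
green [266 153  31  32 780] [281.  168.9] [ 506.6 -332.4  -15.6   22.8   22.6] [ 505.8 -332.5  -15.6   22.4   22.2]
red [152 126  35  35 981] [169.1 143. ] [ 489.2 -424.   -62.    24.9   24.4] [ 488.7 -422.5  -62.    24.4   24. ]
0.59 [280.4, 171.9] [[ 0.50911419 -0.33277994  0.095     ]]
```

View pics/w10.png

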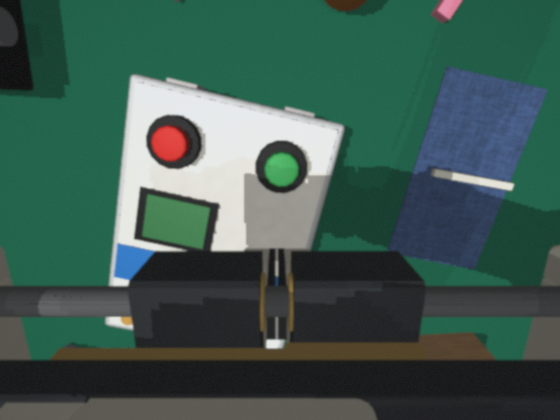

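```bash
python3 -m handwheel '[[[0.010,0,0.02,0,1],[0.010,-0.001,0.03,0,1],[0.010,-0.001,0.03,0,1],[0,0,0.015,0,1],[0,0,0.005,0,1],[0,0,0,0,1],[0,0,0,0,1],[0,0,0,0,1],[0,0,0,0,1],[0,0,0,0,1]]]'; python3 plan.py 506.3 -333.5 118 -177.7
python3 - <<'E'
from h import *
s,o=snap("side"); save(s,"s11.png",(290,190,450,340),4)
E
```

```text
clock: 33.05
tool_pos: [0.5075, -0.3394, 0.1322]
orientation: [-180.0, 0.1, -177.7]
force: [0.2, 0.3, -0.2]
opening: 0.0002
t 33.05 pos [ 507.5 -339.4  132.2] rpy [-1.7996e+02  1.0000e-01 -1.7768e+02] F [ 0.2  0.3 -0.2] op 0.2
total tool delta mm [ 1.   5.9 14.2] turn rad 0.0003 | rows>= 0.3696524747674685 turnrows 0.0025811340545701237
delta after turn [ 0.9  5.9 14.2]
```

View pics/s11.png

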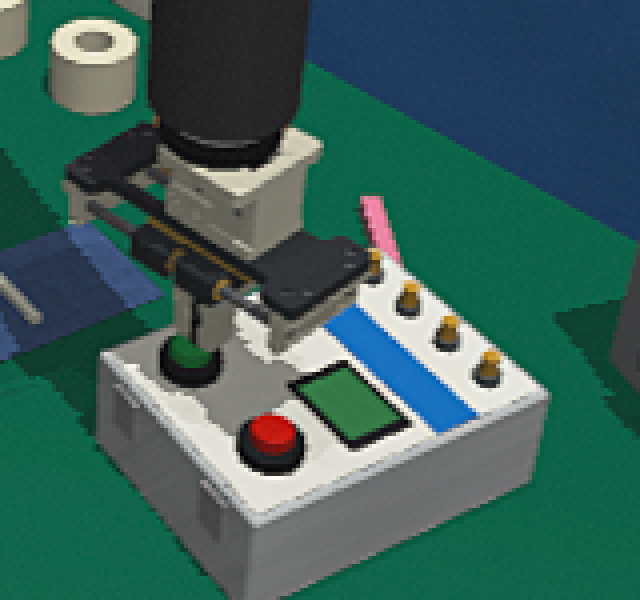

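The fingertips stand just off the green button, at (190,345) in the crop. They need about 5 mm more in +y. Then I press in small steps.

```bash
python3 -m handwheel '[[[0.0005,0.003,0.003,0,1],[0,0.0025,0.003,0,1],[0,0,0.002,0,1],[0,0,0.001,0,1],[0,0,0,0,1],[0,0,0,0,1],[0,0,0,0,1]]]'; python3 -m handwheel '[[[0,0,0.001,0,1],[0,0,0.001,0,1],[0,0,0,0,1],[0,0,0,0,1]]]'; python3 -m handwheel '[[[0,0,0.001,0,1],[0,0,0.001,0,1],[0,0,0,0,1],[0,0,0,0,1]]]'
```

```text
clock: 33.68
tool_pos: [0.5061, -0.3337, 0.1222]
orientation: [180.0, -0.0, -177.7]
force: [0.4, 2.6, 3.7]
opening: 0.0005
clock: 34.02
tool_pos: [0.5061, -0.3338, 0.1201]
orientation: [-180.0, 0.0, -177.7]
force: [-0.2, 2.7, 4.7]
opening: 0.0003
clock: 34.35
tool_pos: [0.5061, -0.3338, 0.1192]
orientation: [-180.0, 0.0, -177.7]
force: [-2.6, 5.7, 12.3]
opening: 0.0003
```

```bash
python3 -m handwheel '[[[0,0,0.0006,0,1],[0,0,0,0,1],[0,0,0,0,1],[0,0,0,0,1]]]'
python3 - <<'E'
from h import *
s,o=snap("side"); save(s,"s12.png",(310,250,390,310),8)
E
```

```text
clock: 34.68
tool_pos: [0.5062, -0.3339, 0.1191]
orientation: [-180.0, 0.0, -177.7]
force: [-4.4, 5.8, 17.1]
opening: 0.0004
```

View pics/s12.png

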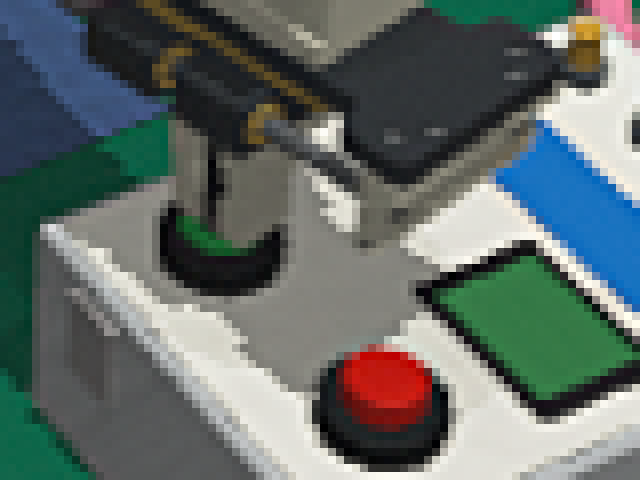

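The green cap is pushed down level with its ring and meets a hard stop. Rising slowly, I watch where contact ends, to check the 6 mm travel.

```bash
for i in 1 2; do python3 -m handwheel '[[[0,0,-0.0015,0,1],[0,0,0,0,1],[0,0,0,0,1]]]'; done;  python3 -m handwheel '[[[0,0,-0.0015,0,1],[0,0,0,0,1],[0,0,0,0,1]]]';  python3 -m handwheel '[[[0,0,-0.0015,0,1],[0,0,0,0,1],[0,0,0,0,1]]]'; python3 -m handwheel '[[[0,0,-0.0015,0,1],[0,0,0,0,1],[0,0,0,0,1]]]'
```

```text
clock: 34.98
tool_pos: [0.5061, -0.3338, 0.1193]
orientation: [-180.0, 0.0, -177.7]
force: [-0.3, 3.5, 7.8]
opening: 0.0006
clock: 35.23
tool_pos: [0.5061, -0.3338, 0.1204]
orientation: [-180.0, 0.0, -177.7]
force: [-0.5, 2.6, 3.9]
opening: 0.0003
clock: 35.48
tool_pos: [0.5061, -0.3339, 0.1219]
orientation: [-180.0, 0.0, -177.7]
force: [1.2, 2.1, 3.3]
opening: 0.0003
clock: 35.73
tool_pos: [0.5061, -0.3339, 0.1235]
orientation: [-180.0, 0.0, -177.7]
force: [-0.1, 0.4, 2.1]
opening: 0.0005
clock: 35.98
tool_pos: [0.5061, -0.3339, 0.125]
orientation: [-180.0, 0.0, -177.7]
force: [1.1, -0.5, 1.3]
opening: 0.0002
```

Contact lasts from 0.1191 to at least 0.125, so the button took its full 6 mm. I retreat and check everything.

```bash
python3 -m handwheel '[[[0,0,-0.005,0,1],[0,0,-0.02,0,1],[0,0,-0.035,0,1],[0,0,-0.035,0,1],[0,0,-0.03,0,1],[0.02,-0.03,0,0,1],[0.02,-0.035,0,0,1],[0.02,-0.035,0,0,1],[0.02,-0.03,0,0,1],[0,0,0,0,1],[0,0,0,0,1],[0,0,0,0,1],[0,0,0,0,1]]]'
python3 - <<'E'
from h import *
s,o=snap("top"); save(s,"t13.png")
print(o["clock"],o["tool_pos"])
for st,ce,m in blobs(s,"yellow",20): print(st,ce.round(1),cm(s,m,.065))
s2,o=snap("side"); save(s2,"s13.png",(170,150,450,340),2.8)
E
```

```text
clock: 37.07
tool_pos: [0.4315, -0.4663, 0.2499]
orientation: [180.0, -0.0, -177.7]
force: [1.3, -0.2, -0.0]
opening: 0.0005
37.0667 [ 0.43154622 -0.46626995  0.24993358]
[175 181  12   7  66] [180.5 184.4] [618.5 303.5 -83.9  28.   16.8]
[198 181  12   7  77] [203.4 184.1] [621.4 243.7  87.5  30.4  17.7]
[ 35 228  45  59 957] [ 58.9 260.2] [408.2 596.5  27.5 140.9  87.1]
[172 238  12   6  67] [177.9 240.6] [469.6 297.8 -86.2  29.   15.1]
[196 238  12   6  71] [201.4 240.5] [471.9 237.5 -89.9  30.6  15.3]
```

View pics/t13.png

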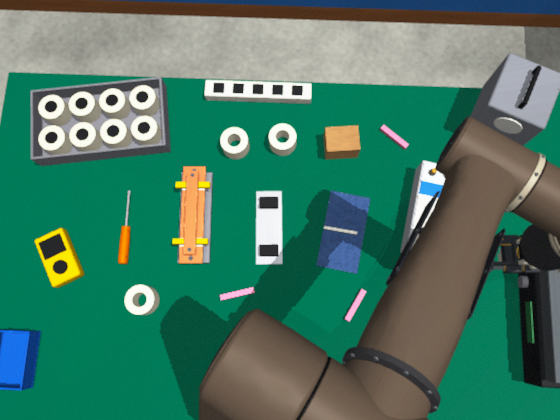

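View pics/s13.png

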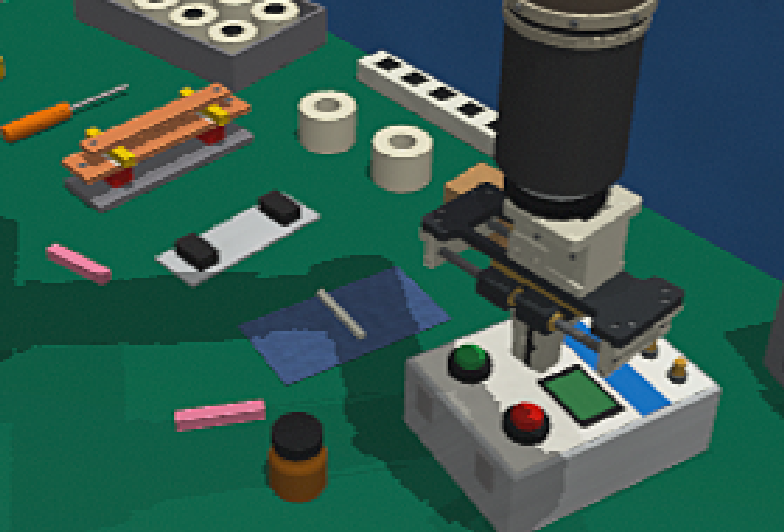

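The stack is in place, with all the bystanders where they were and both buttons up. The arm is clear at z = 0.25.

Run:
```python
from plant import close_job
print(close_job())
```

```text
the job is handed in; nothing more can be done
None
```

I laid both yellow sticks across the clamped bar on the white bands and set the loose bar on them. Then I pressed the green start button, let it come up, and handed the job in at about 37 s of the 72 s allowed.

- **Sticks:** the wrist camera put their centres at about (620.5, 273.5) and (470.7, 268) mm. The bands measured (620.4, 273.8) and (470.4, 267.9) mm, and the sticks are square to the bar within about 0.5°.
- **Bar:** I lowered it until the sticks carried it, with about 5 N of contact, eased off 0.4 mm and then opened the fingers. It looks centred across the clamped bar to within about 1 mm (columns 260–295 over 244–311). Along its length I aimed for centre, allowing for about 1 mm of offset in the grip, but did not measure it again after release.
- **Start button:** it went to a hard stop, with 17 N at the fingertips. Contact held for at least 5.9 mm on the way up, which fits the full 6 mm travel, but I could not read the joint itself. The last picture shows the button up.
- **Rest of the bench:** the thin white stick, red button and other things look untouched in the last pictures. The arm hid one pink stick and part of the tester from the top camera.
- **Disagreements:** the networks reported a pink stick off the pad as a stick, so I went by colour. The top and wrist cameras differed by 1–4 mm on some points. I used the wrist values, or a point between the two for the button.

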